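# Trace the joint between two plates with a sprung probe

## Task

Take the sprung probe from its stand and inspect the bent open joint between the two steel plates on the low grey fixture: with a light touch, set its tip on the bottom of the joint at the free end of the long leg and draw it slowly (a few centimetres a second) along the whole joint, round the bend to the free end of the short leg, keeping the tip on the bottom all the way and not lifting it out in between. The plates are clamped at no set height and slope one way or the other, so feel for the bottom: the sprung tip must stay pressed in part-way, never hard. Then stand the probe fully home in its stand again, and leave the other things on the bench where they are.

Things in the scene. Friction and masses are not known exactly. Their poses are not given: they have to be found in the camera images.
- probe_grip (a point): centre of the bare part of the probe's square grip, a 14 x 14 mm aluminium bar 90 mm long standing upright in the stand; 62 mm above the grip's lower end, 28 mm below its top, 32 mm above the stand's top. z up along the probe, x and y across the flats. Below the grip: a nose 8 mm thick, 26 mm long, then the sprung tip, a round-ended 5 mm rod. Mass about 70 g.
- probe_point (a point): lowest point of the probe's sprung tip, 102 mm straight below probe_grip when not pressed. The tip slides up into the nose by at most 5 mm: it begins to move at 1 N and reaches its stop at about 5 N (0.8 N more per mm); beyond that it is rigid.
- probe: the same probe as a whole; origin at the lower end of the square grip (40 mm above the tip's lowest point), z upward along the probe
- seam_fixture: fixed grey base 190 x 150 x 12 mm, origin at the centre of its underside, x along the joint's long leg towards the bend. Two side posts 66 mm high carry two steel plates (158 x 100 mm), locked at an unreported height (up to 10 mm off middle) and tilted about an axis along y (up to 0.13 rad either way). The slot between them is 10 mm wide, 8 mm deep.
- seam_start (a point): point on the joint's centre line at the free end of its long leg (the plates' edge and the slot's open end lie 8 mm further back), 42 mm above the bench, where the slot's bottom is with the plates level at middle height; in truth the bottom is up to 19 mm higher or lower; x runs along the long leg towards the bend, 100 mm away; z up. Does not follow the plates.
- seam_bend (a point): centre-line point of the joint at its bend (100 mm from seam_start, 60 mm from seam_end), same height above the bench; axes as seam_start. There the joint turns 45 degrees to the left, seen from above in the direction of travel.
- seam_end (a point): centre-line point at the free end of the short leg (the slot leaves the plates 8 to 13 mm further on), same height above the bench; x runs along the short leg away from the bend, z up. Does not follow the plates.
- probe_stand: fixed black block 56 x 56 mm, 76 mm tall, on a thin foot; origin at the centre of its underside, z up. A square pocket 18 mm wide, 30 mm deep, with flats along the block's x and y, takes the lower 30 mm of the probe's grip; under it a 12 mm square hole clears the nose and tip.
- stand_seat (a point): centre of the pocket's ledge, 46 mm above the bench, on which the lower end of the probe's grip rests when it is home (probe_grip is then 62 mm above this point, within 2 mm sideways)
- hex_key: bystander: black hexagon key, 38 x 114 x 8 mm, lying flat; origin at the centre of its underside
- ball_bearing: bystander: steel ball bearing 47 mm across, 14 mm high, lying flat; origin at the centre of its underside
- clamp_block: bystander: milled steel block 40 x 60 x 28 mm with a slot; origin at the centre of its underside
- nut_m12_0: bystander: hexagon nut 22 mm across, 11 mm high; origin at the centre of its underside
- nut_m12_1: bystander: the other hexagon nut, same size; origin at the centre of its underside
Not all that is in view belongs to the job. Leave any pink or white look-alike of the probe_stand alone.

How it is judged:
By the outcome, as a careful person would: the job done as asked, in the order asked, and still so for the second after the job is handed in, with the robot touching nothing.
It also fails if it takes over 69 s, if anything falls off the work surface, if the arm or the gripper's body presses on something with over 40 N, if the wrist force passes 120 N, or if a joint passes its speed limit or range.

## Robot

A 7-joint arm with a two-finger parallel gripper is mounted at the origin on a cart in front of the work surface, level with it; the furniture and walls round the work are solid. World frame = base frame: x ahead of the robot, y to its left, z up, the work surface at z = 0. Lengths are in m, angles in rad, forces in N, time in s.
With the tool pointing down it reaches from about 0.4 to 0.85 m from the base axis. Payload 6.9 kg.
Tool frame: the origin (TCP) lies midway between the tips of the shut fingers; the grasp point (between the pads) lies behind it (ctrl.pinch_z is the z of the grasp point in the tool frame, in m); z points along the fingers, y is the direction in which the jaws open and shut (so a half turn about z gives the same grasp; the last joint's range is limited). The gripper opens to 85 mm and grips with 20 to 120 N. Pads are 22 mm wide; open, the fingers measure 114 mm over their backs; the gripper's body (76 mm by 85 mm) begins 54 mm behind the grasp point. The pads swing forward as they close: fully open they stand 13 mm farther back than shut.
Start: joints at [-1.058, 0.507, -0.238, 1.5, 0.126, 1.149, -0.155], TCP at [0.247, 0.574, 0.231] pointing down, gripper open.
Joint ranges: [-3.08, 3.08], [-0.24, 2.05], [-1.43, 1.35], [0, 2.5], [-1.52, 4.66], [0.17, 1.96], [-2.89, 2.89]. Speed limits (rad/s): [2.39, 2.39, 3.14, 3.14, 3.14, 3.14, 3.14].

## Interface

Orientations are given as a unit quaternion [w, x, y, z].
In Python, from station import ctrl, get_state, vision, ticket, models gives the robot as it stands. Calls block until the motion is done:
- ctrl.movep(position, orientation): joint-space move of the TCP to a pose.
- ctrl.movel(position, frame=None, max_speed=0.15): straight line of the TCP; frame=None keeps the orientation; max_speed is the mean speed in m/s.
- ctrl.set_joints(angles): joint-space move.
- ctrl.ungrasp() and ctrl.close_gripper(force=None): open the fingers fully, or close them until they stop; force is the grip in N (None keeps the last).
- ctrl.pause(seconds).
- ctrl.ik(position, orientation): joint angles nearest the present ones, or None.
- get_state(): the state.
- vision.grab_frame(name): name is "side" or "top"; returns (picture, depth): 400x640x3 uint8, blue, green, red; 400x640 float32, m along the optical axis (not along the pixel's ray), 0 where there is no reading.
- vision.camera_info(name): a dict with "mtx" (3x3 intrinsics, pixels), "dist_coeffs" ([k1, k2, p1, p2, k3] as OpenCV has them; the pictures are not rectified), "R" (3x3) and "t" (3): a world point X has camera coordinates R X + t. Camera axes: x right, y down, z forward; pixel columns grow to the right and rows downward; lengths in m; the calibration is good to about 2 mm. A picture is of the moment at which its call begins. camera_info takes no time and is no camera call.
A pose or a line that the arm cannot do raises ctrl.Unreachable and nothing moves.
- ticket.close_job(): hands the job in, once; it reports no verdict.
Trained networks look in the newest picture that a camera, given by its name, has taken for a name from the list of things; names that differ only in an ending like _2 or _b are one class to them, and where a whole thing is asked for, a point or a joint stands for the part that bears it (a point fixed in the world has none). Each returns a list of dicts, best first, with "p" (0 to 1); they miss things now and then, are a little off and sometimes report something else, mostly with a low value. They report only what shows in the picture. A call takes as long as a camera call. They do not tell look-alikes from the thing itself.
- models.recognise(camera, target): "point" ([column, row] in pixels, amid what is visible of it).
- models.masks_of(camera, target): "mask" (400x640 bool, what is visible of it) and "point" ([column, row] in pixels, amid what is visible of it).
The state is a dict: "time": time; "qpos": joint angles; "qd": joint speeds; "tau": joint torques, N m; "tcp_pos": TCP position; "eef_rot": TCP orientation; "contact_force": force on the tool from outside, world axes, zero at the start; "wrist_torque": the same for the moment, N m; "width": finger opening in m.
Only numpy, scipy, OpenCV 4.12 (cv2) and the standard library are available. Lean on these libraries where they do the work, as an engineer would, in place of code of your own. Each camera call takes 0.05 s, during which the arm holds its last target. There are 200 camera calls.

## Working session

There is one attempt and no reset: what is moved stays moved. The work goes in short steps, each a Python script; the robot and the scene stay as the last script left them, time stands still between calls to the robot, and variables do not carry over. Pictures are saved under pics/ and viewed, on a budget of 10 in all, crops included, one or two more only if the job needs it, and the job is handed in when it is done.

```bash
ls; mkdir -p pics
python3 - <<'E'
from station import ctrl,get_state,vision
import cv2,numpy as np
for n in("top","side"):
    im,d=vision.grab_frame(n); cv2.imwrite(f"pics/{n}0.png",im); np.save(f"{n}0.npy",d)
    i=vision.camera_info(n); print(n,i, d.min(),d.max())
s=get_state(); print(s, ctrl.pinch_z)
E
```

```text
pics
top {'mtx': array([[498.13635178,   0.        , 312.19089797],
       [  0.        , 498.13635178, 199.6487082 ],
       [  0.        ,   0.        ,   1.        ]]), 'dist_coeffs': array([0.02604135, 0.        , 0.        , 0.        , 0.        ]), 'R': array([[ 0.02749729, -0.99944674,  0.0187113 ],
       [-0.98395731, -0.03036243, -0.17580142],
       [ 0.17627228, -0.01357706, -0.98424781]]), 't': array([0.25614372, 0.59986575, 1.38985579])} 0.0 2.3334525
side {'mtx': array([[505.48794262,   0.        , 330.51403688],
       [  0.        , 505.48794262, 188.18067844],
       [  0.        ,   0.        ,   1.        ]]), 'dist_coeffs': array([-0.01320933,  0.        ,  0.        ,  0.        ,  0.        ]), 'R': array([[ 0.27173123, -0.96235317,  0.00620594],
       [-0.43372509, -0.12821861, -0.89187585],
       [ 0.85909527,  0.23965885, -0.45223771]]), 't': array([0.13026415, 0.37529759, 1.16060606])} 0.0 2.5771253
{'time': 0.1, 'qpos': array([-1.05850928,  0.50826938, -0.23754891,  1.50099209,  0.12567166,
        1.1489126 , -0.15476275]), 'qd': array([ 0.00025285, -0.00142611, -0.00042277, -0.00249111, -0.00102764,
        0.00071159, -0.00092472]), 'tau': array([-4.38514719e-03, -6.21841407e+01, -2.19408073e+00, -2.50202250e+01,
        1.26979983e-02,  7.94404390e-03,  9.82195616e-06]), 'tcp_pos': array([0.24716563, 0.5735763 , 0.23052157]), 'eef_rot': array([-1.65492549e-04,  2.01970540e-01,  9.79391272e-01, -7.80794328e-04]), 'contact_force': array([-0.26656217, -0.37519366,  1.09773775]), 'wrist_torque': array([-0.06946562, -0.01143807,  0.00550059]), 'width': 0.08529651942307825} -0.0187
```

View pics/top0.png

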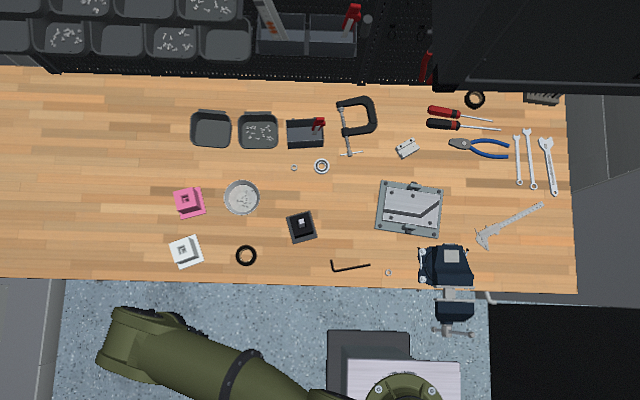

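View pics/side0.png

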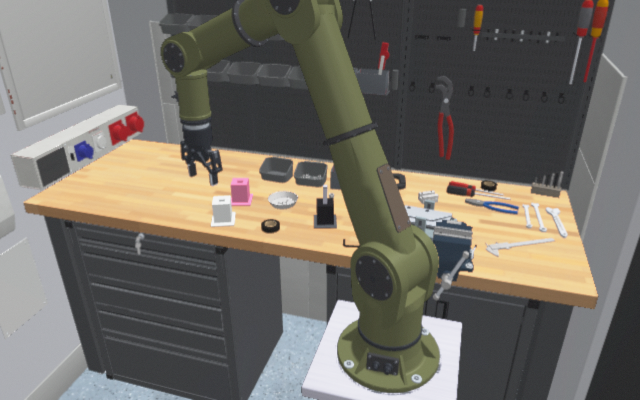

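The top view shows the black stand with the probe at (302,226), the pink (188,202) and white (185,251) look-alikes, and the fixture at (410,208). The side view shows the probe in the black stand at (325,205). The black one fits the description because it holds the probe. I'll confirm that in one enlarged crop.

```bash
cat > h.py <<'E'
from station import ctrl,get_state,vision,models
import cv2,numpy as np
def world_from_z(cam,px,z):
    i=vision.camera_info(cam); u=cv2.undistortPoints(np.array(px,float).reshape(-1,1,2),i["mtx"],i["dist_coeffs"])[:,0]
    r=np.c_[u,np.ones(len(u))]@i["R"]; c=-i["R"].T@i["t"]
    s=(z-c[2])/r[:,2]; return c+s[:,None]*r
def cloud(cam,d):
    i=vision.camera_info(cam); v,u=np.nonzero(d>0)
    n=cv2.undistortPoints(np.c_[u,v].astype(float).reshape(-1,1,2),i["mtx"],i["dist_coeffs"])[:,0]
    P=(np.c_[n,np.ones(len(n))]*d[v,u][:,None]-i["t"])@i["R"]
    out=np.full(d.shape+(3,),np.nan); out[v,u]=P; return out
def proj(cam,X):
    i=vision.camera_info(cam); return cv2.projectPoints(np.array(X,float).reshape(-1,3),cv2.Rodrigues(i["R"])[0],i["t"],i["mtx"],np.array(i["dist_coeffs"]))[0][:,0]
E
python3 - <<'E'
from h import *
im,d=vision.grab_frame("top")
cv2.imwrite("pics/crop1.png",cv2.resize(im[170:250,275:465],None,fx=4.2,fy=4.2,interpolation=cv2.INTER_CUBIC))
for t in("probe_stand","probe","probe_grip","seam_fixture"):
    for r in models.masks_of("top",t)[:3]:
        m=r["mask"].astype(np.uint8); P=cloud("top",d)[m>0]; 
        rc=cv2.minAreaRect(np.argwhere(m>0)[:,::-1].astype(np.float32)); print(t,round(r["p"],2),r["point"],rc,m.sum(),np.nanmedian(P,0).round(3),np.nanmax(P[:,2]).round(3))
C=cloud("top",d)
print((C[190:232:3,376:446:5,2]*1000).round())
print((C[210:244:2,288:320:2,2]*1000).round())
E
```

```text
probe_stand 0.98 [188.6, 200.8] ((189.4117889404297, 202.14706420898438), (29.589345932006836, 29.34680938720703), 75.96376037597656) 834 [0.572 0.623 0.063] 0.086
probe_stand 0.79 [306.1, 227.3] ((301.4245300292969, 226.73583984375), (28.29627227783203, 25.411701202392578), 74.05460357666016) 660 [0.509 0.3   0.073] 0.135
probe_stand 0.79 [186.4, 251.6] ((186.5523223876953, 250.98155212402344), (29.177227020263672, 30.563980102539062), 70.55996704101562) 846 [0.435 0.622 0.058] 0.085
probe 0.6 [301.8, 226.1] ((301.5, 222.5), (7.0, 5.0), 90.0) 41 [0.514 0.303 0.134] 0.145
probe_grip 0.51 [299.4, 225.6] ((301.3500061035156, 222.5500030517578), (6.957010269165039, 4.743415832519531), 71.56504821777344) 32 [0.513 0.302 0.135] 0.145
probe_grip 0.32 [406.3, 205.8] ((408.9384460449219, 207.99232482910156), (65.11823272705078, 50.85424041748047), 7.125016689300537) 3116 [ 0.577 -0.009  0.039] 0.075
[[ 2. 10. 39. 40. 36. 41. 45. 37. 25. 20. 12. 10. 20. 18.]
 [ 4. 11. 40. 48. 46. 43. 44. 42. 41. 38. 41. 37. 14. 12.]
 [-1. 13. 42. 40. 39. 40. 45. 43. 41. 47. 45. 44. 40. 11.]
 [ 3. 17. 38. 39. 
[... 1377 characters left out ...]
.  13.
    1.  -1.]
 [  7.  11.  33.  86.  74.  72.  80.  77.  82.  80.  75.  80.  81.   4.
    7.   1.]
 [ -1.   5.   6.  84.  74.  76.  80.  77.  75.  82.  74.  78.  77.  19.
    6.   3.]
 [ -0.   4.   6.  77.  76.  80.  84.  77.  78.  81.  74.  63.  53.  12.
   11.   3.]
 [  4.  -2.   9.  81.  80.  76.  78.  72.  51.  43.  25.   7.   9.   7.
    7.   3.]
 [ -2.   7.  11.  11.  56.  45.  34.  17.   5.   7.   9.  11.   5.   5.
   10.  -3.]
 [  2.   2.   9.   8.   9.   6.  13.   7.   7.   6.   9.   9.  10.   1.
    6.   2.]
 [  5.  -1.   7.  11.   9.  12.   8.  11.   6.   8.   7.   7.  -1.   2.
   -2.   2.]
 [  1.   4.   5.  12.  10.   8.   1.   4.   1.  -1.  -3.   1.   3.   3.
    6.   5.]]
```

View pics/crop1.png

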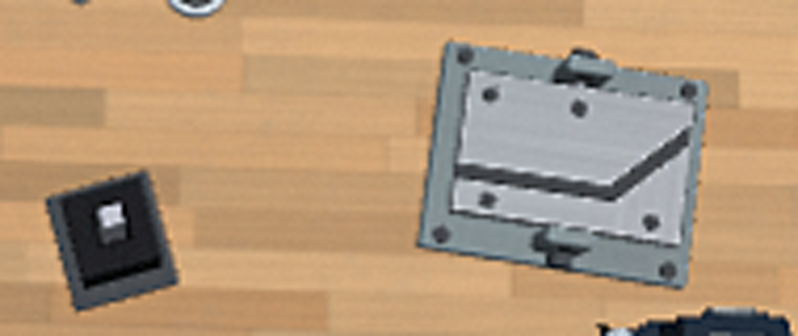

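The crop confirms the black stand holding the bright square grip at (112,222). The joint runs from (458,170) to the bend at (613,193), then up-left to the end near (690,130). Next I'll compute the geometry.

Run:
```python
from h import *
im,d=vision.grab_frame("top"); ds=[d]+[vision.grab_frame("top")[1] for _ in range(4)]
d=np.nanmedian(np.where(np.array(ds)>0,ds,np.nan),0); d=np.nan_to_num(d).astype(np.float32)
C=cloud("top",d); g=cv2.cvtColor(im,cv2.COLOR_BGR2GRAY)
px=lambda a:(np.array(a,float)+.5)/4.2-.5+[275,170]
# base corners
B=world_from_z("top",px([(447,42),(708,87),(686,288),(420,245)]),.012)[:,:2]
print("base corners",B.round(4).tolist(),"centre",B.mean(0), "sides",[np.linalg.norm(B[i]-B[i-1]).round(4) for i in range(4)])
ex=(B[1]-B[0]+B[2]-B[3]);yaw=np.arctan2(ex[1],ex[0]);print("yaw",yaw)
# plates: polygon
poly=px([(474,76),(688,104),(676,238),(458,208)]).astype(np.int32)
m=np.zeros(g.shape,np.uint8);cv2.fillPoly(m,[poly],1)
light=(m>0)&(g>130)&(C[...,2]>.02)
P=C[light];o=B.mean(0);R=np.array([[np.cos(yaw),np.sin(yaw)],[-np.sin(yaw),np.cos(yaw)]])
L=(P[:,:2]-o)@R.T
for _ in range(3):
    A=np.c_[np.ones(len(L)),L]; k=np.linalg.lstsq(A,P[:,2],rcond=None)[0]; r=P[:,2]-A@k; ok=abs(r)<.008; L,P=L[ok],P[ok]
print("plate plane z0,slope x,y",k,r.std(),len(P))
# slot dark pixels -> onto plate plane
full=px([(455,74),(692,102),(682,240),(453,208)]).astype(np.int32);m2=np.zeros(g.shape,np.uint8);cv2.fillPoly(m2,[full],1)
v,u=np.nonzero((m2>0)&(g<115)); W=world_from_z("top",np.c_[u,v],k[0])
l=(W[:,:2]-o)@R.T; 
W=np.array([world_from_z("top",[[a,b]],k[0]+k[1]*q[0])[0] for a,b,q in zip(u,v,l)]); l=(W[:,:2]-o)@R.T
np.save("slot.npy",l)
lo=(l[:,0]<.015)&(l[:,0]>-.07)&(abs(l[:,1]+.01)<.025)
print("long leg px",lo.sum(),np.polyfit(l[lo,0],l[lo,1],1),"width",lo.sum()*np.median(W[:,2]*0+1))
for a in np.arange(-.085,.09,.01):
    s=(abs(l[:,0]-a)<.005); print(round(a,3),s.sum(),(l[s,1]*1000).round(0).tolist())
# stand
reg=np.zeros(g.shape,bool);reg[205:245,283:322]=1
st=reg&(C[...,2]>.068)&(C[...,2]<.09)
S=C[st][:,:2].astype(np.float32); W=world_from_z("top",np.argwhere(st)[:,::-1],.076)[:,:2].astype(np.float32)
print("stand rect",cv2.minAreaRect(W*1000))
pt=reg&(C[...,2]>.125); W=world_from_z("top",np.argwhere(pt)[:,::-1],.136); print("probe top",W.mean(0),pt.sum(),np.argwhere(pt).mean(0),cv2.minAreaRect(W[:,:2].astype(np.float32)*1000))
# obstacles above 60mm
hi=(C[...,2]>.06)&(C[...,0]>.3)&(C[...,0]<.8)&(C[...,1]>-.3)&(C[...,1]<.45)
n,lab,stt,cen=cv2.connectedComponentsWithStats(hi.astype(np.uint8))
for i in range(1,n):
    if stt[i,4]>8: Q=C[lab==i]; print("hi",stt[i,4],Q.min(0).round(3),Q.max(0).round(3))
```

```text
base corners [[0.6664, 0.0682], [0.6395, -0.1179], [0.4955, -0.0997], [0.5201, 0.0868]] centre [ 0.58035195 -0.01563694] sides [np.float64(0.1475), np.float64(0.1881), np.float64(0.1451), np.float64(0.1881)]
yaw -1.7084203364134225
plate plane z0,slope x,y [ 0.04205329  0.02239471 -0.00262351] 0.0016708691930509083 1479
long leg px 103 [ 0.0055369  -0.02096071] width 103.0
-0.085 25 [47.0, 44.0, 41.0, 38.0, 35.0, 32.0, 29.0, 26.0, 23.0, 20.0, 14.0, 11.0, 8.0, 5.0, 2.0, -1.0, -7.0, -10.0, -13.0, -16.0, -19.0, -22.0, -37.0, -40.0, -43.0]
-0.075 18 [17.0, -4.0, -7.0, -18.0, -18.0, -17.0, -21.0, -21.0, -20.0, -25.0, -24.0, -24.0, -23.0, -28.0, -27.0, -26.0, -45.0, -48.0]
-0.065 22 [37.0, 38.0, 38.0, 34.0, 35.0, 35.0, 32.0, 32.0, 32.0, -17.0, -16.0, -20.0, -19.0, -19.0, -23.0, -22.0, -22.0, -26.0, -25.0, -25.0, -39.0, -49.0]
-0.055 24 [36.0, -18.0, -18.0, -17.0, -17.0, -21.0, -21.0, -20.0, -20.0, -24.0, -24.0, -23.0, -23.0, -26.0, -26.0, -36.0, -35.0, -39.0, -38.0, -38.0, -42.0, -42.0, -41.0, -44.0]
-0.045 10 [-17.0, -19.0, -19.0, -18.0, -22.0, -22.0, -21.0, -25.0, -25.0, -24.0]
-0.035 14
[... 1361 characters left out ...]
.0, 24.0, 25.0, 22.0, 22.0, 15.0, -10.0, -37.0, -40.0]
0.085 0 []
stand rect ((517.70263671875, 302.4842529296875), (57.18137741088867, 55.954498291015625), 17.133129119873047)
probe top [0.51743516 0.30212457 0.136     ] 31 [221.03225806 301.41935484] ((517.3917846679688, 302.2981872558594), (14.607158660888672, 13.67151165008545), 20.27864646911621)
hi 19432 [ 0.614 -0.167  0.807] [0.753 0.12  1.032]
hi 155 [0.785 0.245 0.061] [0.799 0.281 0.183]
hi 75 [0.756 0.247 0.06 ] [0.78  0.353 0.077]
hi 54 [ 0.633 -0.039  0.06 ] [ 0.647 -0.007  0.074]
hi 403 [0.484 0.269 0.063] [0.551 0.335 0.14 ]
hi 51 [ 0.516 -0.024  0.06 ] [0.528 0.009 0.074]
hi 2053 [ 0.3   -0.159  0.06 ] [ 0.475 -0.056  0.145]
```

```bash
cat >> h.py <<'E'
o=np.array([.58035,-.01564]); yaw=-1.7084
ex=np.array([np.cos(yaw),np.sin(yaw)]); ey=np.array([-ex[1],ex[0]])
loc=lambda x,y:o+x*ex+y*ey
START,BEND,END=loc(-.0712,-.0212),loc(.0288,-.0212),loc(.0712,.0212)
PG=np.array([.5175,.3023,.108]); PZ=-.0187   # grasp point; TCP is 18.7 mm below it
q=lambda deg:[0,np.cos(np.radians(deg)/2),np.sin(np.radians(deg)/2),0]
E
python3 - <<'E'
from h import *
q0=get_state()["qpos"]; print(START,BEND,END)
for k in range(-2,3):
    a=17.5+90*k; print(a)
    for p in ([*PG[:2],.24],[*PG[:2],.0893],[*START,.15],[*START,.115],[*BEND,.115],[*END,.118]):
        j=ctrl.ik(p,q(a)); print("  ",None if j is None else (np.round(j,2), abs(np.array(j)-q0).max().round(2)))
fs=[]
for _ in range(5): ctrl.pause(.02); fs.append(get_state()["contact_force"])
print(np.array(fs).round(2),get_state()["time"])
E
```

```text
[0.56911688 0.05779499] [ 0.5553999  -0.04125977] [ 0.59158312 -0.08907499]
-162.5
   (array([-0.34,  0.47, -0.36,  1.56,  0.18,  1.15,  1.14]), np.float64(1.29))
   (array([-0.35,  0.62, -0.35,  1.75,  0.28,  0.82,  1.05]), np.float64(1.2))
   (array([ 0.03,  0.51, -0.26,  1.76,  0.16,  0.9 ,  1.57]), np.float64(1.73))
   (array([ 0.03,  0.55, -0.27,  1.8 ,  0.19,  0.82,  1.54]), np.float64(1.7))
   (array([ 0.16,  0.52, -0.2 ,  1.84,  0.14,  0.79,  1.77]), np.float64(1.92))
   (array([ 0.21,  0.57, -0.17,  1.72,  0.12,  0.85,  1.87]), np.float64(2.03))
-72.5
   (array([-0.1 ,  0.54, -0.78,  1.55,  0.39,  1.21,  2.5 ]), np.float64(2.66))
   (array([-0.12,  0.7 , -0.75,  1.75,  0.58,  0.93,  2.33]), np.float64(2.49))
   (array([ 0.29,  0.57, -0.69,  1.75,  0.43,  0.97,  2.88]), np.float64(3.03))
   (array([ 0.29,  0.62, -0.7 ,  1.79,  0.49,  0.91,  2.82]), np.float64(2.98))
   (array([-0.6 ,  0.81,  1.15,  1.85, -0.85,  1.08, -1.95]), np.float64(1.8))
   (array([-0.49,  0.86,  1.15,  1.73, -0.86,  1.15, -1.91]), np.float64(1.76))
17.5
   (array([-0.83,  0.48,  0.41,  1.56, -0.21,  1.
[... 812 characters left out ...]
46]), np.float64(0.97))
   (array([-0.01,  0.58,  0.18,  1.73, -0.13,  0.85,  0.54]), np.float64(1.05))
197.5
   (array([-0.34,  0.47, -0.36,  1.56,  0.18,  1.15,  1.14]), np.float64(1.29))
   (array([-0.35,  0.62, -0.35,  1.75,  0.28,  0.82,  1.05]), np.float64(1.2))
   (array([ 0.03,  0.51, -0.26,  1.76,  0.16,  0.9 ,  1.57]), np.float64(1.73))
   (array([ 0.03,  0.55, -0.27,  1.8 ,  0.19,  0.82,  1.54]), np.float64(1.7))
   (array([ 0.16,  0.52, -0.2 ,  1.84,  0.14,  0.79,  1.77]), np.float64(1.92))
   (array([ 0.21,  0.57, -0.17,  1.72,  0.12,  0.85,  1.87]), np.float64(2.03))
[[-0.03  0.33 -0.09]
 [-0.45  0.51  0.58]
 [-0.28  0.38 -0.64]
 [ 0.77 -0.4  -0.47]
 [ 0.41 -0.41  0.68]] 0.6833
```

Run:
```python
from h import *
T=lambda:round(get_state()["time"],2)
ctrl.movep([*PG[:2],.18],q(107.5)); print(T())
ctrl.movel([*PG[:2],.0893],max_speed=.1); print(T(),get_state()["tcp_pos"])
ctrl.close_gripper(force=50); s=get_state(); print(T(),s["width"],s["contact_force"],s["tcp_pos"],s["eef_rot"])
im,d=vision.grab_frame("side"); c=proj("side",[PG])[0].astype(int); print(c)
cv2.imwrite("pics/grasp.png",cv2.resize(im[c[1]-60:c[1]+50,c[0]-70:c[0]+70],None,fx=4,fy=4,interpolation=cv2.INTER_CUBIC))
```

```text
2.12
3.18 [0.51788214 0.30254968 0.08991472]
3.83 0.013520345794440402 [-0.75350909  0.23084775  0.21443425] [0.51750389 0.30230599 0.08929841] [ 3.16761558e-06  5.91300999e-01  8.06450946e-01 -4.93376918e-06]
[324 193]
```

View pics/grasp.png

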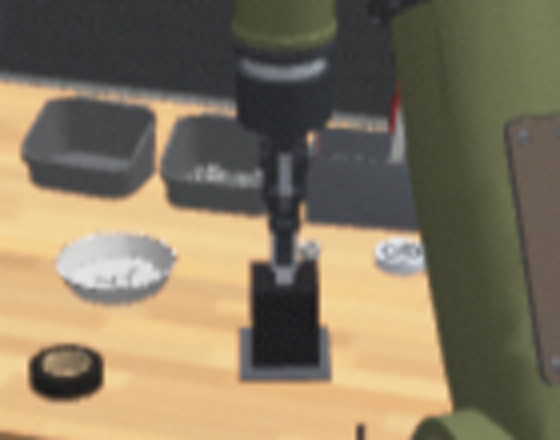

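Width 13.5 mm, and the jaws sit flat on the grip above the stand at about (285,230) in the crop. Next I lift, hover over the joint's start, and compare the tip with the slot in the same picture.

Run:
```python
from h import *
T=lambda:round(get_state()["time"],2)
ctrl.movel([.5175,.3023,.195],max_speed=.1); print(T(),get_state()["width"],get_state()["contact_force"])
ctrl.movel([*START,.195],max_speed=.2); print(T())
ctrl.movel([*START,.0833+.056],max_speed=.08); ctrl.pause(.2); print(T(),get_state()["tcp_pos"],START)
im,d=vision.grab_frame("side"); c=proj("side",[[*START,.06]])[0].astype(int)
im2,d2=vision.grab_frame("top"); c2=proj("top",[[*START,.05]])[0].astype(int); print(c,c2)
a=cv2.resize(im[c[1]-35:c[1]+30,c[0]-35:c[0]+35],None,fx=5.5,fy=5.5,interpolation=cv2.INTER_CUBIC)
b=cv2.resize(im2[c2[1]-35:c2[1]+30,c2[0]-35:c2[0]+35],None,fx=5.5,fy=5.5,interpolation=cv2.INTER_CUBIC)
cv2.imwrite("pics/hover.png",np.hstack([a,b]))
```

```text
5.09 0.013316291221315944 [ 0.3543569   0.41130787 -2.27733576]
6.49
7.54 [0.56945576 0.05781299 0.13985563] [0.56911688 0.05779499]
[401 209] [386 209]
```

View pics/hover.png

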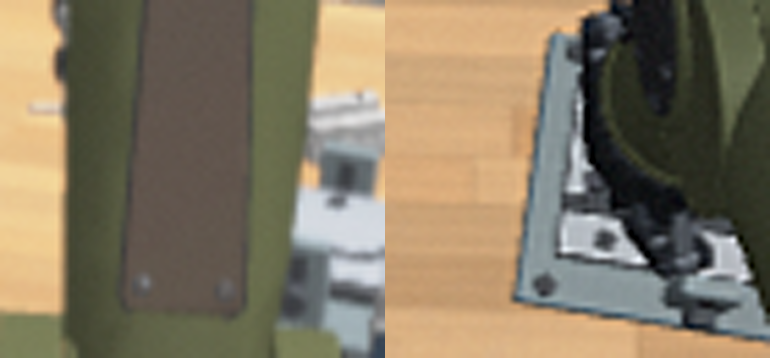

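Both views of the tip are hidden by the arm: the forearm covers the side view, and the wrist covers the slot in the top view. I'll feel for the bottom instead. I expect about 32 mm in the slot and about 40 mm on a plate.

```bash
cat >> h.py <<'E'
def force(n=8,dt=.01):
    f=[]
    for _ in range(n): ctrl.pause(dt); f.append(get_state()["contact_force"])
    return np.mean(f,0)
E
python3 - <<'E'
from h import *
f0=force(20); np.save("tare.npy",f0); print("tare",f0.round(2))
ctrl.movel([*START,.0833+.043],max_speed=.05)
z=.043; 
while z>.026:
    z-=.001; ctrl.movel([*START,.0833+z],max_speed=.03); f=force(6)-f0; tz=get_state()["tcp_pos"][2]-.0833
    print(round(z,4),round(tz,4),f.round(2))
    if f[2]>1.3: 
        f=force(8)-f0; print(f.round(2))
        if f[2]>1.2: break
print(get_state()["time"])
E
```

```text
tare [-0.07 -0.05 -0.78]
0.042 0.0421 [0.55 0.14 0.02]
0.041 0.041 [ 0.12  0.09 -0.4 ]
0.04 0.04 [ 0.28 -0.05 -0.05]
0.039 0.039 [-0.15  0.07 -0.27]
0.038 0.038 [-0.24  0.04 -0.03]
0.037 0.0369 [ 0.06  0.03 -0.21]
0.036 0.036 [ 0.48  0.17 -0.19]
0.035 0.035 [-0.14 -0.14 -0.22]
0.034 0.034 [ 0.17  0.16 -0.03]
0.033 0.033 [-0.21  0.19  0.1 ]
0.032 0.032 [-0.24  0.3   0.23]
0.031 0.031 [-0.25  0.35 -0.44]
0.03 0.0301 [-0.18  0.17  0.65]
0.029 0.0291 [-0.08 -0.07  1.29]
0.028 0.0281 [-0.06 -0.11  2.52]
[0.05 0.27 2.48]
12.7833
```

Run:
```python
from h import *
f0=np.load("tare.npy"); zt=.0833+.028; n=ey
lim={}
for s in(1,-1):
    y=0
    while abs(y)<.0045:
        y+=s*.0006; ctrl.movel([*(START+y*n),zt],max_speed=.03); f=force(6)-f0; l=f[:2]@n; a=(get_state()["tcp_pos"][:2]-START)@n
        print(round(y*1e3,1),round(a*1e3,2),"lat",l.round(2),"z",f[2].round(2))
        if -s*l>2.0: break
    lim[s]=a
    ctrl.movel([*START,zt],max_speed=.03)
print(lim,np.mean(list(lim.values())),get_state()["time"])
```

```text
0.6 0.38 lat -0.61 z 2.95
1.2 0.92 lat -1.71 z 2.91
1.8 1.75 lat -1.95 z 2.5
2.4 2.49 lat -1.41 z 2.42
3.0 3.07 lat -1.3 z 2.54
3.6 3.79 lat -1.46 z 2.53
4.2 4.07 lat -1.88 z 2.52
4.8 4.41 lat -2.92 z 2.96
-0.6 -0.08 lat 1.74 z 2.68
-1.2 -1.22 lat 2.01 z 2.34
{1: np.float64(0.004406124787028453), -1: np.float64(-0.001222177214232049)} 0.0015919737863982018 16.3417
```

Run:
```python
from h import *
f0=np.load("tare.npy"); zt=.0833+.028
for y in(-.0006,-.0012,-.0017,-.0022,.0016,.0046,.005,.0016):
    ctrl.movel([*(START+y*ey),zt],max_speed=.03); f=force(8)-f0; l=f[:2]@ey; a=(get_state()["tcp_pos"][:2]-START)@ey
    print(round(y*1e3,1),round(a*1e3,2),"lat",l.round(2),"along",(f[:2]@ex).round(2),"z",f[2].round(2))
    if abs(l)>4 and y<0: ctrl.movel([*(START+.0016*ey),zt],max_speed=.03)
print(get_state()["time"])
```

```text
-0.6 -0.76 lat -0.17 along -0.1 z 2.4
-1.2 -1.04 lat 0.69 along 0.12 z 2.62
-1.7 -1.33 lat 1.86 along -0.13 z 2.38
-2.2 -1.91 lat 2.77 along -0.14 z 2.63
1.6 1.14 lat -0.61 along -0.36 z 2.93
4.6 4.28 lat -1.86 along -0.1 z 2.96
5.0 4.5 lat -3.36 along -0.44 z 2.75
1.6 2.12 lat 0.09 along -0.08 z 2.16
18.9167
```

Contact is at about 30 mm, which is the slot bottom (the camera depth reads about 2 mm high on the stand too). The walls are at about +4.2 and -1.2 mm, so the centre is about +1.5 mm across. Now I draw it with force feedback.

```bash
cat > draw.py <<'E'
from h import *
f0=np.load("tare.npy"); B=loc(.0284,-.0212); E_=loc(.0708,.0212)
d2=(E_-B)/np.linalg.norm(E_-B)
legs=[(START-.003*ex,B,ex),(B,E_+.004*d2,d2)]
off=.0015*ey; z=.028; log=[]
p=START
def step(p,u,z,off):
    ctrl.movel([*(p+off),.0833+z],max_speed=.03)
    f=force(6)-f0; n=np.array([-u[1],u[0]]); return f,f[:2]@n,n
for z_pre in (START-.0015*ex,):
    step(z_pre,ex,z,off)
stop=False
for a,b,u in legs:
    N=int(np.ceil(np.linalg.norm(b-a)/.005))
    for k in range(N+1):
        pn=a+(b-a)*k/N; z+=.022*((pn-p)@ex); p=pn
        f,l,n=step(p,u,z,off)
        z+=np.clip((f[2]-2.7)/.8*.4e-3,-1e-3,1e-3)
        if abs(l)>.7: off=off+n*.3e-3*np.clip(l-np.sign(l)*.5,-3,3)
        log.append([*((p-o)@np.c_[ex,ey]*1e3),z*1e3,f[2],l,f[:2]@u,*(off*1e3)])
        if f[2]>7 or abs(l)>9 or abs(f[:2]@u)>9 : stop=True;break
    if stop: break
np.set_printoptions(suppress=True,linewidth=120); print("x y z Fz lat along off"); print(np.array(log).round(2))
s=get_state(); print("stop",stop,s["time"],s["width"],s["tcp_pos"])
E
python3 draw.py
```

```text
x y z Fz lat along off
[[-74.2  -21.2   27.82   2.47   0.66   1.23   1.49  -0.21]
 [-69.31 -21.2   27.85   2.55   0.12  -0.53   1.49  -0.21]
 [-64.43 -21.2   27.97   2.71   0.    -0.21   1.49  -0.21]
 [-59.54 -21.2   27.99   2.53  -0.26   0.18   1.49  -0.21]
 [-54.66 -21.2   28.27   3.05   0.11   0.01   1.49  -0.21]
 [-49.77 -21.2   28.38   2.69  -0.03   0.16   1.49  -0.21]
 [-44.89 -21.2   28.42   2.57  -0.19  -0.23   1.49  -0.21]
 [-40.   -21.2   28.78   3.2   -0.15  -0.25   1.49  -0.21]
 [-35.11 -21.2   28.86   2.66   0.09   0.27   1.49  -0.21]
 [-30.23 -21.2   28.78   2.33   0.15   0.16   1.49  -0.21]
 [-25.34 -21.2   28.9    2.72  -0.13  -0.06   1.49  -0.21]
 [-20.46 -21.2   29.12   2.93   0.13   0.35   1.49  -0.21]
 [-15.57 -21.2   29.07   2.37   0.03   0.24   1.49  -0.21]
 [-10.69 -21.2   29.27   2.9    0.27  -0.28   1.49  -0.21]
 [ -5.8  -21.2   29.48   2.89  -0.44   0.2    1.49  -0.21]
 [ -0.91 -21.2   29.5    2.54   0.15   0.     1.49  -0.21]
 [  3.97 -21.2   29.52   2.52   0.26   0.29   1.49  -0.21]
 [  8.86 -21.2   29.57   2.59  -0.03  -0.13   1.49  -0.21]
 [ 13.74 -21.2 
[... 425 characters left out ...]
58   0.29   0.1    1.42  -0.26]
 [ 42.32  -7.28  30.18   2.52   0.07  -0.57   1.42  -0.26]
 [ 45.8   -3.8   30.55   3.3    0.34  -0.25   1.42  -0.26]
 [ 49.27  -0.33  30.46   2.36   0.14  -0.38   1.42  -0.26]
 [ 52.75   3.15  30.6    2.83   0.37   0.17   1.42  -0.26]
 [ 56.23   6.63  30.58   2.51   0.09   0.06   1.42  -0.26]
 [ 59.71  10.11  30.85   3.08   0.21   0.2    1.42  -0.26]
 [ 63.19  13.59  31.     2.84   0.16   0.29   1.42  -0.26]
 [ 66.67  17.07  31.     2.56   0.24  -0.05   1.42  -0.26]
 [ 70.15  20.55  31.23   3.     0.18  -0.17   1.42  -0.26]
 [ 73.63  24.03  31.26   2.6    0.55  -0.19   1.42  -0.26]]
stop False 32.2833 0.013597647731519585 [ 0.59578965 -0.09256959  0.1146952 ]
```

Fz stayed at 2.3–3.3 N along the whole joint with almost no side load. Now I return the probe, with a guarded insertion.

Run:
```python
from h import *
T=lambda:round(get_state()["time"],2)
p=get_state()["tcp_pos"]
ctrl.movel([p[0],p[1],.195],max_speed=.1); ctrl.movel([.5175,.3023,.195],max_speed=.2); ctrl.pause(.2)
f0=force(10); print(T(),f0.round(2))
ctrl.movel([.5175,.3023,.163],max_speed=.08)
ok=True
for z in list(np.arange(.157,.0935,-.006))+[.0925,.091,.0897,.089]:
    ctrl.movel([.5175,.3023,z],max_speed=.05); f=force(4)-f0; print(round(z,4),f.round(2))
    if f[2]>5 or np.hypot(*f[:2])>6: ok=False;break
print(ok,T(),get_state()["tcp_pos"])
```

```text
35.68 [ 0.04  0.15 -0.77]
0.157 [-0.08  0.15 -0.41]
0.151 [-0.18 -0.56 -0.05]
0.145 [-0.46 -0.15  0.48]
0.139 [-0.43  0.17 -0.24]
0.133 [-0.03  0.06 -0.18]
0.127 [-0.16 -0.34 -0.12]
0.121 [ 0.11 -0.02  0.24]
0.115 [ 0.15 -0.01  0.06]
0.109 [-0.43 -0.31  0.36]
0.103 [-0.28 -0.16  0.08]
0.097 [ 0.07  0.37 -0.05]
0.0925 [ 0.13 -0.77 -0.24]
0.091 [ 0.29 -0.68 -0.12]
0.0897 [ 0.31  0.07 -0.48]
0.089 [-0.3  -0.71  3.48]
True 40.67 [0.51762732 0.30238319 0.08925338]
```

Run:
```python
from h import *
ctrl.ungrasp(); ctrl.pause(.2)
ctrl.movel([.5175,.3023,.20],max_speed=.12)
ctrl.movep([.40,.45,.25],q(107.5)); ctrl.pause(.3)
s=get_state(); print(s["time"],s["width"],s["contact_force"])
im,d=vision.grab_frame("side"); im2,d2=vision.grab_frame("top"); C=cloud("top",d2)
pt=np.zeros(d2.shape,bool);pt[205:245,283:322]=1; pt&=C[...,2]>.125
W=world_from_z("top",np.argwhere(pt)[:,::-1],.136); print(pt.sum(),W.mean(0),np.median(C[pt][:,2]))
a=im2[100:290,170:540]; c=proj("side",[PG])[0].astype(int)
b=cv2.resize(im[c[1]-30:c[1]+45,c[0]-37:c[0]+38],(190,190),interpolation=cv2.INTER_CUBIC)
cv2.imwrite("pics/final.png",cv2.resize(np.hstack([a,b]),None,fx=1.4,fy=1.4,interpolation=cv2.INTER_CUBIC))
```

```text
43.7333 0.08524349469430137 [ 0.14518087 -0.32851416  0.6496602 ]
30 [0.51617103 0.30186771 0.136     ] 0.13779681653377296
```

View pics/final.png

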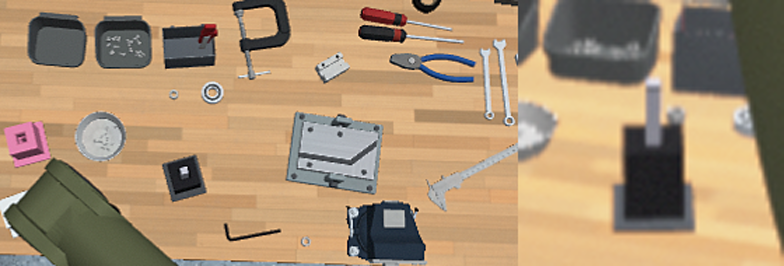

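The probe stands upright in the black stand: (183,172) in the top view, (652,110) in the side crop. Its top height matches the first reading, and the bystanders in view look unmoved. The robot is clear, so I'm handing in.

```bash
python3 -c "
from station import ticket,get_state
print(ticket.close_job(),get_state()['time'])"
```

```text
the job is handed in; nothing more can be done
the job is handed in; nothing more can be done
```

The job is handed in. The probe was drawn along the whole joint and is back in its stand, at about 44 s of the 69 s allowed.

- **Finding the joint:** The tip met the slot bottom at about 30 mm above the bench at the start of the long leg. I touched both slot walls there, lightly, to find the centre, which was 1.5 mm off the camera estimate. I then drew from 3 mm before the start point, round the bend, to 4 mm past the end point without lifting.
- **Draw:** Measured at each 5 mm step, the tip force stayed at 2.3–3.3 N, so the tip was about half pressed. The side force stayed under 0.8 N, and the average speed was about 1.3 cm/s. The bottom rose about 3.3 mm along the joint, matching the slope seen by the camera.
- **Return:** The probe slid into the stand freely and met the ledge at the height it was taken from. After release its top measured 138 mm, against 136 mm nominal. The camera reads about 2 mm high on the stand as well. It sits within about 1.5 mm sideways of where it started, and the bystanders in view look unmoved.

**What I could not check:** the arm hid the tip and slot from both cameras during the draw, so tip contact was judged by force alone. The camera's estimate of the slot bottom at the start was about 2.5 mm too high, and I relied on the force contact instead.

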